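Show the camera the hidden centre button with the inspection mirror

TASK

The inspection camera on the bench cannot see the dark centre button of the turned platter, because the platter's face is turned away from it. Take the square inspection mirror out of its slotted rack by the handle and hold it upright with the middle of its glass straight in front of the lens, at lens height and 20 cm away, turned so that the camera sees the button in the middle of the mirror. Finish while still holding the mirror there, steady and touching nothing else; leave the bowl, the jar and the brush where they are.

Things in the scene. Friction and masses are not known exactly. Their poses are not given: they have to be found in the camera images.
- mirror: Loose inspection mirror, about 130 g, upright in the rack's slot: square plate 70 x 70 mm, 10 mm thick, a short rod on its top edge, then an upright square wooden handle 16 x 16 mm from z = 85 to 170 mm, flats parallel to the plate. Origin: middle of the plate's bottom. Own z: up the handle; x: out of the reflecting glass (the back is plain metal); y: along the plate.
- glass (a point): Middle of the reflecting face of the mirror, 35 mm above the plate's bottom edge and 5.5 mm in front of the handle's axis. Axes as the mirror's: x out of the glass, z up.
- handle (a point): Point on the handle's axis where it is best gripped, 135 mm above the plate's bottom edge (100 mm above the middle of the glass, 35 mm below the handle's top). Axes as the mirror's.
- rack: Fixed wooden rack, 90 x 110 mm and 35 mm high, with one slot 12.4 mm wide and 27 mm deep, open at the top, in which the mirror plate stands; slot floor 8 mm above the bench. Origin: centre of its underside; own y along the slot.
- camera: Fixed black inspection camera, about 60 x 50 x 54 mm, on a post with a round foot of 76 mm, 160 mm high in all. Origin: centre of the foot's underside; own x: the way the lens looks (level), own z up.
- lens (a point): Centre of the front of the camera's lens, 120 mm above the bench, 50 mm ahead of the post's axis. Own x: the way the lens looks.
- focus (a point): Point in mid-air 200 mm straight ahead of the lens on its line of sight, 120 mm above the bench, where the middle of the mirror's glass has to be. Own x: the way the lens looks (away from the lens).
- platter: Fixed pale wooden platter, 150 mm across, 24 mm thick, fluted face, leaning back 12 degrees on a dark easel, its middle 120 mm above the bench. Its own origin is not in it but on the bench about below the focus point, 200 mm from the button along own x: use mark. Its face looks 40 degrees to one side of the focus point, away from the camera.
- mark (a point): End of the dark wooden centre button in the middle of the platter's face, 16 mm across, standing 12 mm out of the face, 120 mm above the bench, about 200 mm from the focus point. Only its position matters. Seen from above, the direction from the focus point to the button is 50 to 80 degrees clockwise of the direction from the focus point back to the lens.
- bowl: Loose wooden bowl, 110 mm across, 50 mm high; to be left alone. Origin: centre of its underside.
- jar: Loose jar, 64 mm across, 80 mm high; to be left alone. Origin: centre of its underside.
- brush: Loose bench brush lying on the bench; to be left alone.

How it is judged (in metres and radians):
On the way, in this order (a step that is already met when the one before it is completed fails the run):
1. the mirror is lifted out of the rack in the gripper (height (world z) of glass above 0.085 m and contact force between mirror and the fingers above 1 N and contact force between mirror and rack below 0.2 N), for 0.2 s.
2. the mirror is held so that the camera sees the button in it (distance between glass and focus below 0.025 m and angle between glass's own x axis and vertical between 1.4508 and 1.6908 rad and angle between glass's own z axis and vertical below 0.15 rad and x of each of lens, mark in the frame of glass above 0.1 m and ((y of lens in the frame of glass between 0.0325 and 0.0675 m and y of mark in the frame of glass between -0.0675 and -0.0325 m) or (y of lens in the frame of glass between 0.0375 and 0.0725 m and y of mark in the frame of glass between -0.0725 and -0.0375 m) or (y of lens in the frame of glass between 0.0425 and 0.0775 m and y of mark in the frame of glass between -0.0775 and -0.0425 m) or (y of lens in the frame of glass between 0.0475 and 0.0825 m and y of mark in the frame of glass between -0.0825 and -0.0475 m) or (y of lens in the frame of glass between 0.0525 and 0.0875 m and y of mark in the frame of glass between -0.0875 and -0.0525 m) or (y of lens in the frame of glass between 0.0575 and 0.0925 m and y of mark in the frame of glass between -0.0925 and -0.0575 m) or (y of lens in the frame of glass between 0.0625 and 0.0975 m and y of mark in the frame of glass between -0.0975 and -0.0625 m) or (y of lens in the frame of glass between 0.0675 and 0.1025 m and y of mark in the frame of glass between -0.1025 and -0.0675 m) or (y of lens in the frame of glass between 0.0725 and 0.1075 m and y of mark in the frame of glass between -0.1075 and -0.0725 m) or (y of lens in the frame of glass between 0.0775 and 0.1125 m and y of mark in the frame of glass between -0.1125 and -0.0775 m) or (y of lens in the frame of glass between 0.0825 and 0.1175 m and y of mark in the frame of glass between -0.1175 and -0.0825 m) or (y of lens in the frame of glass between 0.0875 and 0.1225 m and y of mark in the frame of glass between -0.1225 and -0.0875 m) or (y of lens in the frame of glass between 0.0925 and 0.1275 m and y of mark in the frame of glass between -0.1275 and -0.0925 m) or (y of lens in the frame of glass between 0.0975 and 0.1325 m and y of mark in the frame of glass between -0.1325 and -0.0975 m) or (y of lens in the frame of glass between 0.1025 and 0.1375 m and y of mark in the frame of glass between -0.1375 and -0.1025 m) or (y of lens in the frame of glass between 0.1075 and 0.1425 m and y of mark in the frame of glass between -0.1425 and -0.1075 m) or (y of lens in the frame of glass between 0.1125 and 0.1475 m and y of mark in the frame of glass between -0.1475 and -0.1125 m) or (y of lens in the frame of glass between 0.1175 and 0.1525 m and y of mark in the frame of glass between -0.1525 and -0.1175 m) or (y of lens in the frame of glass between 0.1225 and 0.1575 m and y of mark in the frame of glass between -0.1575 and -0.1225 m) or (y of lens in the frame of glass between 0.1275 and 0.1625 m and y of mark in the frame of glass between -0.1625 and -0.1275 m) or (y of lens in the frame of glass between 0.1325 and 0.1675 m and y of mark in the frame of glass between -0.1675 and -0.1325 m) or (y of lens in the frame of glass between 0.1375 and 0.1725 m and y of mark in the frame of glass between -0.1725 and -0.1375 m) or (y of lens in the frame of glass between 0.1425 and 0.1775 m and y of mark in the frame of glass between -0.1775 and -0.1425 m) or (y of lens in the frame of glass between 0.1475 and 0.1825 m and y of mark in the frame of glass between -0.1825 and -0.1475 m)) and contact force between mirror and the fingers above 1 N and contact force between mirror and camera below 0.2 N and contact force between mirror and platter below 0.2 N and contact force between mirror and rack below 0.2 N and linear speed of mirror below 0.03 m/s and angular speed of mirror below 0.15 rad/s), for 1 s.
At the end, for the whole second after the job is handed in: Mirror held in the gripper, still, touching no rack, camera or platter; middle of glass within 25 mm of the point 200 mm ahead of the lens; upright within 7 degrees; glass towards lens and button, which lie equally far to either side of the mirror's middle within 30 mm (about 5 degrees of turn) (all of step 2); the arm keeps its last pose, push and grip.
It fails at once if the bowl is moved (distance of bowl from where it was at the start of the episode above 0.03 m).
It fails at once if the jar is moved (distance of jar from where it was at the start of the episode above 0.03 m).
It fails at once if the brush is moved (distance of brush from where it was at the start of the episode above 0.03 m).
It also fails if it takes over 35 s, if anything falls off the work surface, if the arm or the gripper's body presses on something with over 40 N, if the wrist force passes 120 N, or if a joint passes its speed limit or range.

ROBOT

A 6-joint arm with a two-finger parallel gripper is mounted at the origin on the work surface. World frame = base frame: x ahead of the robot, y to its left, z up, the work surface at z = 0. Lengths are in mm, angles in rad, forces in N, time in s.
With the tool pointing down it reaches from about 400 to 925 mm from the base axis. Payload 12.5 kg.
Tool frame: the origin (TCP) lies midway between the tips of the shut fingers; the grasp point (between the pads) lies 19 mm behind it; z points along the fingers, y is the direction in which the jaws open and shut (so a half turn about z gives the same grasp; the last joint's range is limited). The gripper opens to 95 mm and grips with 3 to 60 N. Pads are 20 mm wide; open, the fingers measure 119 mm over their backs; the gripper's body (75 mm by 180 mm) begins 59 mm behind the grasp point.
Start: joints at [-1.407, 0.491, 1.559, -0, 1.092, -0.106], TCP at [166.61, -602.405, 178.361] pointing down, gripper open.
Joint ranges: [-3.1, 3.1], [-0.84, 2.19], [0.05, 2.79], [-1.13, 4.28], [0.06, 2.93], [-2.69, 2.69]. Speed limits (rad/s): [2.22, 2.22, 2.79, 3.14, 3.14, 3.14].

INTERFACE

Orientations are given as [roll, pitch, yaw] about the fixed x, y, z axes, in that order (R = Rz(yaw) Ry(pitch) Rx(roll)).
In Python, from cell import env, eyes, job_done, boxes_of, regions_of gives the robot as it stands.
- The arm moves only by the tool send_rows, never from a script. Its argument "plan" is text: rows parted by semicolons, each of 5 numbers parted by spaces: the shift along the tool's x, y, z in mm, then the turn about the tool's z in rad, then the finger opening in mm, from 0 to 95.1. In form: x y z roll gripper; .... A call has 1 to 8 rows; each row shifts and turns the pose as measured when the row begins, along the tool's axes as they then stand; what a row does not reach is not made up. A row lasts 1/10 s, in which the tool goes at most 50 mm and 8.59 degrees, less where a joint would pass 70% of its speed; a pose out of reach is approached as far as the arm can. A call with a gripper value outside its range is refused whole. The fingers move at their own pace and stop on an object; the grip force is fixed at half the most. Time passes only in rows, so rows that do not move let the fingers close. It gives the time, the measured TCP pose, the force and the opening at its end, in the units of the state.
- env.state(): the state, without advancing time (a new reading comes with each control period).
- eyes.read_camera(name): name is "scene" or "side" or "wrist"; returns a dict with "image" (420x560x3 uint8, red, green, blue), "vertical_fov" (degrees; the focal length in pixels is half the picture's height over the tangent of half this angle, whatever the lens; pixels are square), "cx", "cy" (the principal point, pixels), "k1" (the pictures are not rectified: a ray, as slopes to the right and down, at radius r is drawn at 1 + k1 r^2 times it, then the intrinsics apply), "extrinsics" (4x4, takes a point from camera to world coordinates). Camera axes: x right, y up, looking along -z (the intrinsics and any distortion apply to the point x, -y, -z); pixel columns grow to the right and rows downward; lengths in mm; the calibration is good to about 2 mm. A picture is of the moment at which its call begins. There is no depth.
- job_done(): hands the job in, once; it reports no verdict.
Trained networks look in a picture, given as the dict that the camera call returned (one of the last four; its "shot" number tells which), for a name from the list of things; names that differ only in an ending like _2 or _b are one class to them, and where a whole thing is asked for, a point or a joint stands for the part that bears it (a point fixed in the world has none). Each returns a list of dicts, best first, with "confidence" (0 to 1); they miss things now and then, are a little off and sometimes report something else, mostly with a low value. They report only what shows in the picture. A call takes as long as a camera call.
- boxes_of(target, picture): "bbox" ([left, top, width, height] in pixels, round what is visible of it).
- regions_of(target, picture): "pixels" (420x560 bool, what is visible of it) and "bbox" ([left, top, width, height] in pixels, round what is visible of it).
The state is a dict: "t": time; "joints": joint angles; "qvel": joint speeds; "tau": joint torques, N m; "eef_pos": TCP position; "tcp_rot": TCP orientation; "ft_force": force on the tool from outside, world axes, zero at the start; "moment": the same for the moment, N m; "opening": opening from 0.0 (shut) to 1.0 (fully open).
Only numpy, scipy, OpenCV 4.12 (cv2) and the standard library are available. Lean on these libraries where they do the work, as an engineer would, in place of code of your own. Each camera call takes 0.05 s, during which the arm holds its last target.

## Working session

There is one attempt and no reset: what is moved stays moved. The work goes in short steps, Python scripts to look and compute and a tool call to move; the robot and the scene stay as the last step left them, time stands still between calls to the robot, and variables do not carry over. Pictures are saved under pics/ and viewed, and the job is handed in when it is done.

Besides the shell and the picture viewer there is one more tool, called after "Request:" as name(argument=value, ...) on one line, values as JSON. send_rows: Moves the arm, as the interface text tells. Its arguments: {"type":"object","properties":{"plan":{"type":"string"}},"required":["plan"]}

```bash
mkdir -p pics; ls
cat > h.py <<'E'
import numpy as np,cv2,pickle
from cell import env, eyes, job_done, boxes_of, regions_of
def K(p):
    h=p["image"].shape[0]; f=h/2/np.tan(np.radians(p["vertical_fov"])/2)
    return f
def save(p,n): cv2.imwrite("pics/"+n,p["image"][:,:,::-1])
def ray(p,u,v):
    f=K(p); d=np.array([(u-p["cx"])/f,(v-p["cy"])/f]); s=d.copy()
    for _ in range(30): s=d/(1+p["k1"]*(s@s))
    E=np.array(p["extrinsics"]); return E[:3,3],E[:3,:3]@np.array([s[0],-s[1],-1.])
def onz(p,u,v,z):
    o,d=ray(p,u,v); return o+d*(z-o[2])/d[2]
def proj(p,X):
    E=np.array(p["extrinsics"]); c=E[:3,:3].T@(np.asarray(X,float)-E[:3,3])
    s=np.array([c[0],-c[1]])/-c[2]; s=s*(1+p["k1"]*(s@s)); return s*K(p)+[p["cx"],p["cy"]]
def tri(prs):
    A=np.zeros((3,3));b=np.zeros(3);r=[]
    for p,u,v in prs:
        o,d=ray(p,u,v); d=d/np.linalg.norm(d); M=np.eye(3)-np.outer(d,d); A+=M;b+=M@o
    X=np.linalg.solve(A,b)
    return X,[np.linalg.norm(proj(p,X)-[u,v]) for p,u,v in prs]
E
python3 - <<'E'
from h import *
print(env.state())
for n in ["scene","side","wrist"]:
    p=eyes.read_camera(n); save(p,n+"0.png"); pickle.dump(p,open(n+"0.pkl","wb"))
    print(n,p["vertical_fov"],p["cx"],p["cy"],p["k1"],np.round(p["extrinsics"],3).tolist())
    for t in ["mirror","rack","camera","lens","platter","mark","bowl","jar","brush","handle"]:
        try: print(t,[(b["bbox"],round(b["confidence"],2)) for b in boxes_of(t,p)[:2]])
        except Exception as e: print(t,e)
E
```

```text
pics
{'t': 0.0, 'joints': array([-1.40660777e+00,  4.91549220e-01,  1.55947436e+00, -1.70976600e-05,
        1.09168992e+00, -1.05601479e-01]), 'qvel': array([ 0.00196282,  0.00175056,  0.00013441, -0.00136926,  0.00160503,
        0.00024901]), 'tau': array([-1.55285801e-03, -6.12649727e+01, -2.58191818e+01,  6.91679539e-02,
        4.81370639e-02, -8.39010977e-05]), 'eef_pos': array([ 166.54868515, -602.09474234,  177.75961634]), 'tcp_rot': array([-3.14047645e+00, -1.03063897e-04,  2.69797864e-01]), 'ft_force': array([-0.16153423,  0.17096576, -0.11871301]), 'moment': array([-0.02633413,  0.0238816 ,  0.00953877]), 'opening': 0.9980547999863713}
scene 48.1634178414565 281.56627569678096 213.33028331046185 -0.06732743503789855 [[-0.334, -0.752, 0.568, 1278.836], [0.943, -0.263, 0.206, 148.253], [-0.006, 0.604, 0.797, 1143.681], [0.0, 0.0, 0.0, 1.0]]
mirror [([242.5, 167.9, 26.0, 35.7], 0.84), ([235.0, 194.6, 40.7, 24.8], 0.58)]
rack [([236.2, 194.5, 39.9, 25.9], 0.95)]
camera [([382.8, 193.1, 32.8, 47.4], 0.81), ([207.0, 253.9, 43.6, 41.6], 0.45)]
lens [([380.3, 192.4, 34.9, 50.7], 
[... 556 characters left out ...]
09.5, 235.5, 27.4, 24.8], 0.68)]
camera [([205.6, 284.2, 37.9, 72.2], 0.96)]
lens [([206.0, 280.3, 44.0, 81.0], 0.56)]
platter [([156.7, 221.1, 65.5, 88.2], 0.79)]
mark [([159.2, 223.4, 59.1, 84.3], 0.65), ([331.4, 193.2, 12.8, 50.0], 0.53)]
bowl [([241.2, 187.3, 38.5, 30.9], 0.91)]
jar [([312.4, 171.8, 17.5, 29.4], 0.62)]
brush []
handle [([327.5, 190.3, 18.5, 56.1], 0.93)]
wrist 66.98140272140296 277.1678766234231 210.32979997295257 0.005278134451963301 [[0.267, 0.923, 0.277, 243.453], [-0.964, 0.255, 0.077, -580.982], [0.0, -0.287, 0.958, 384.172], [0.0, 0.0, 0.0, 1.0]]
mirror []
rack []
camera []
lens []
platter []
mark []
bowl []
jar []
brush [([244.4, 1.0, 23.4, 48.8], 0.71)]
handle []
```

Run:
```python
import pickle,cv2
for n,(x,y,w,h) in dict(scene=(150,130,270,200),side=(140,160,220,210)).items():
    p=pickle.load(open(n+"0.pkl","rb")); im=p["image"][y:y+h,x:x+w,::-1]
    s=min(800/w,600/h); cv2.imwrite(f"pics/{n}_z.png",cv2.resize(im,None,fx=s,fy=s,interpolation=cv2.INTER_CUBIC)); print(n,s)
```

```text
scene 2.962962962962963
side 2.857142857142857
```

View pics/scene0.png

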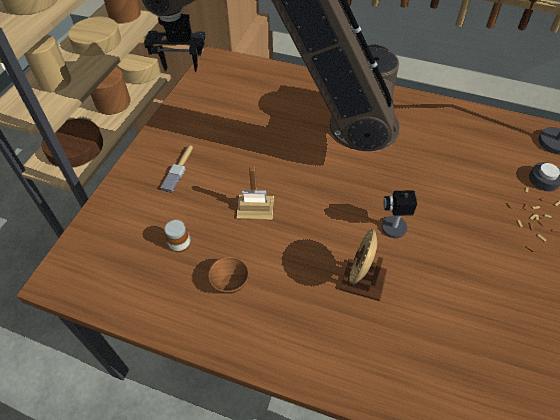

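View pics/side0.png

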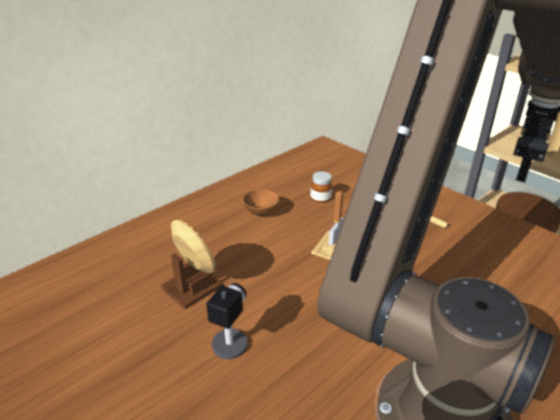

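View pics/scene_z.png

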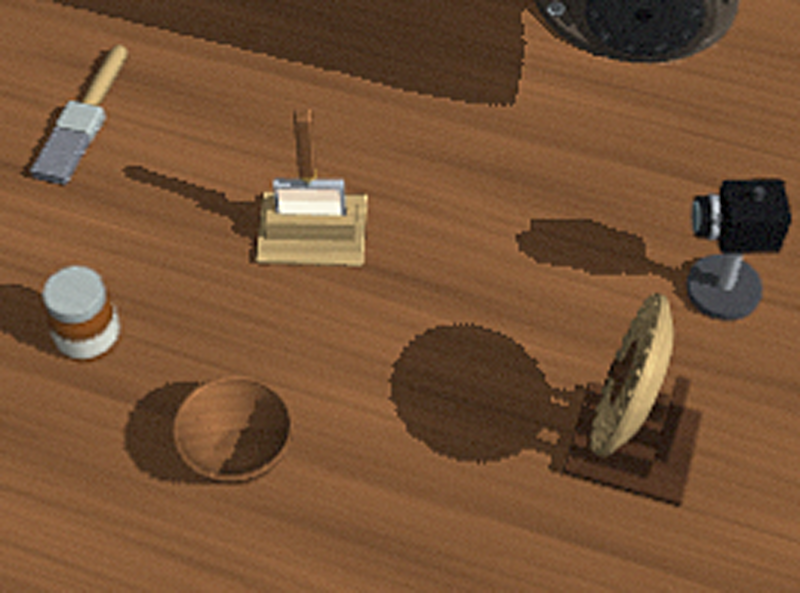

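View pics/side_z.png

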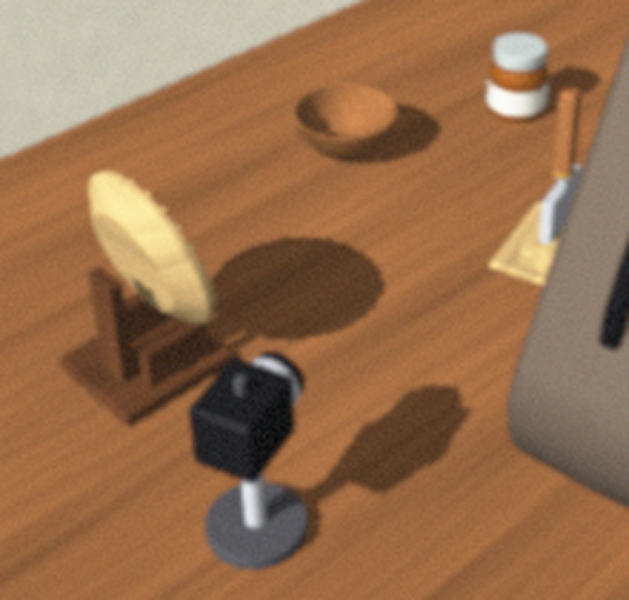

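Run:
```python
from h import *
s=pickle.load(open("scene0.pkl","rb"));d=pickle.load(open("side0.pkl","rb"))
S=lambda x,y:(s,150+x/2.963,130+y/2.963)
D=lambda x,y:(d,140+x/2.857,160+y/2.857)
for n,a,b in [("foot",(724,287),(256,525)),("htop",(304,113),(569,92)),("hbot",(310,178),(563,172)),("lens",(703,216),(285,375)),("platcentre",(635,375),(150,247)),("jar top",(75,290),(520,47)),("camtopcentre",(757,190),(243,383))]:
    print(n,[np.round(q,1).tolist() if i==0 else np.round(q,1) for i,q in enumerate(tri([S(*a),D(*b)]))])
print("foot",onz(*S(724,287),6),onz(*D(256,525),6))
for c in [(258,262),(364,265),(368,197),(263,194)]: print("rack",np.round(onz(*S(*c),0 if c[1]>250 else 35),1))
print("bowl",onz(*S(232,428),50)); print("jar",onz(*S(75,290),80))
for c in [(275,183),(345,183)]: print("plate top",onz(*S(*c),78))
```

```text
foot [[403.5, 187.6, 4.6], array([0.3, 0.5])]
htop [[468.2, -230.2, 177.7], array([0., 0.])]
hbot [[470.1, -230.3, 88.7], array([1.1, 1.2])]
lens [[415.7, 146.0, 120.1], array([1.4, 1.9])]
platcentre [[607.5, 127.1, 117.8], array([1.2, 1.3])]
jar top [[664.1, -392.1, 77.1], array([0.4, 0.4])]
camtopcentre [[400.1, 190.2, 154.7], array([0.1, 0.2])]
foot [405.08137405 188.47411839   6.        ] [402.42971049 187.28629978   6.        ]
rack [ 526.6 -268.2    0. ]
rack [ 494.4 -164.4    0. ]
rack [ 435.5 -180.9   35. ]
rack [ 467.4 -284.4   35. ]
bowl [ 738.99082178 -200.18723371   50.        ]
jar [ 666.54861145 -389.46390176   80.        ]
plate top [ 481.83503397 -261.79590756   78.        ]
plate top [ 458.89700719 -195.89050003   78.        ]
```

Request:
send_rows(plan="32 -23 -20 0 95; 32 -23 -20 0 95; 32 -23 -20 0 95; 32 -23 -20 0 95; 32 -23 0 0 95; 32 -23 0 0 95; 32 -23 0 0 95; 32 -23 0 0 95")

```text
t: 2.45
eef_pos: [368.5, -351.5, 261.3]
tcp_rot: [3.14, -0.002, 0.262]
ft_force: [0.2, -0.6, 0.3]
opening: 1.0
```

Run:
```python
from h import *
p=eyes.read_camera("wrist"); save(p,"w1.png"); pickle.dump(p,open("w1.pkl","wb"))
print(np.round(p["extrinsics"],3).tolist()); print(proj(p,[468,-230,178]))
```

```text
[[0.26, 0.926, 0.275, 445.104], [-0.966, 0.248, 0.075, -330.493], [0.001, -0.285, 0.958, 467.235], [0.0, 0.0, 0.0, 1.0]]
[166.66942747  54.88473736]
```

View pics/w1.png

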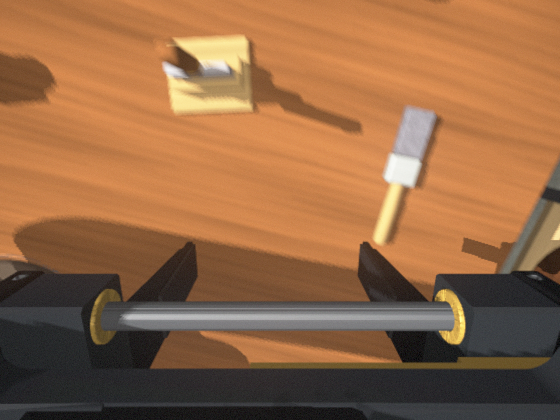

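Request:
send_rows(plan="23 -31 0 -0.01 95; 23 -31 0 -0.01 95; 23 -31 0 -0.01 95; 23 -31 0 -0.01 95; 23 -31 0 -0.01 95; 23 -31 0 0 95; 23 -31 0 0 95; 0 0 0 0 95")

```text
t: 3.3
eef_pos: [465.7, -82.1, 262.7]
tcp_rot: [3.139, -0.005, 0.318]
ft_force: [-0.2, 0.2, -0.1]
opening: 0.998
```

Run:
```python
from h import *
p=eyes.read_camera("wrist"); save(p,"w2.png"); pickle.dump(p,open("w2.pkl","wb"))
print(np.round(p["extrinsics"],3).tolist()); print(proj(p,[468,-230,178]),proj(p,[607,127,118]),proj(p,[415,146,120]))
```

```text
[[0.313, 0.911, 0.267, 540.237], [-0.95, 0.3, 0.091, -56.794], [0.002, -0.282, 0.959, 468.891], [0.0, 0.0, 0.0, 1.0]]
[420.00831505 246.44795189] [114.21184348 -16.27943733] [ 65.57366036 169.38814729]
```

View pics/w2.png

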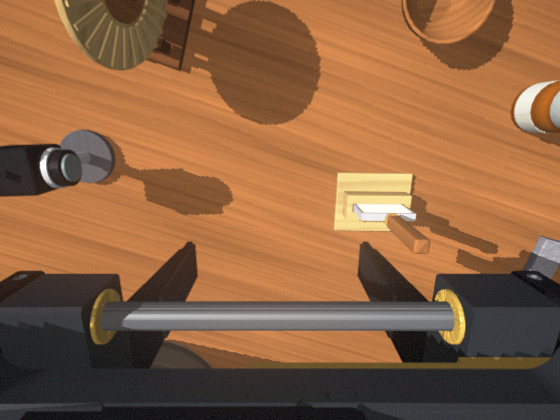

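Request:
send_rows(plan="40 -20 0 0 95; 40 -20 0 0 95; 0 0 0 0 95")

```text
t: 3.65
eef_pos: [530.6, -21.5, 263.4]
tcp_rot: [3.137, -0.006, 0.315]
ft_force: [-1.2, -0.3, -0.8]
opening: 0.997
```

Run:
```python
from h import *
p=eyes.read_camera("wrist"); save(p,"w3.png"); pickle.dump(p,open("w3.pkl","wb"))
q=pickle.load(open("w2.pkl","rb"))
a=cv2.resize(q["image"][160:260,320:440],None,fx=4,fy=4,interpolation=cv2.INTER_CUBIC)
cv2.imwrite("pics/w2z.png",a[:,:,::-1])
for t in ["mark","lens","camera","platter"]: print(t,[(b["bbox"],round(b["confidence"],2)) for b in boxes_of(t,p)[:2]])
```

```text
mark [([111.6, 0.0, 118.9, 149.7], 0.63)]
lens [([28.4, 184.9, 118.3, 83.3], 0.9)]
camera [([26.5, 187.6, 118.3, 77.6], 0.56)]
platter [([113.7, 0.0, 115.1, 151.0], 0.91)]
```

View pics/w3.png

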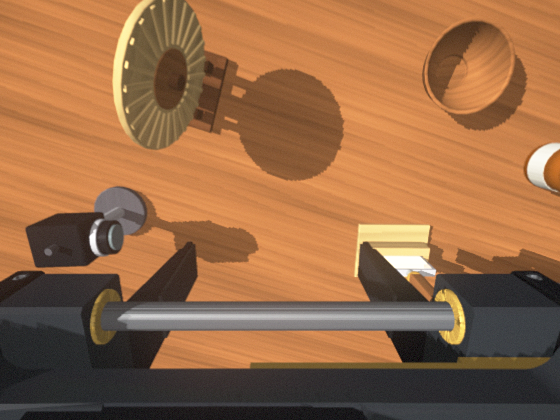

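View pics/w2z.png

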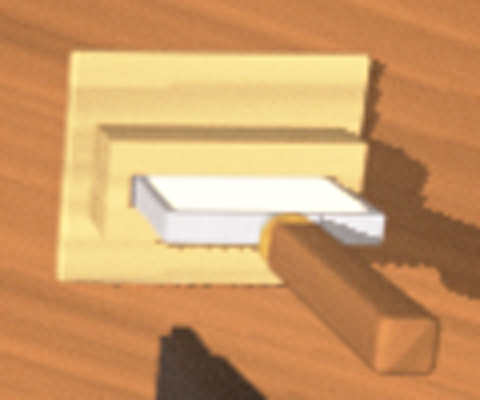

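Run:
```python
from h import *
q=pickle.load(open("w3.pkl","rb"))
a=cv2.resize(q["image"][0:160,100:260],None,fx=3.7,fy=3.7,interpolation=cv2.INTER_CUBIC)
b=cv2.resize(q["image"][180:280,20:160],None,fx=4,fy=4,interpolation=cv2.INTER_CUBIC)
cv2.imwrite("pics/w3a.png",a[:,:,::-1]);cv2.imwrite("pics/w3b.png",b[:,:,::-1])
```

```text
(no output)
```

View pics/w3a.png

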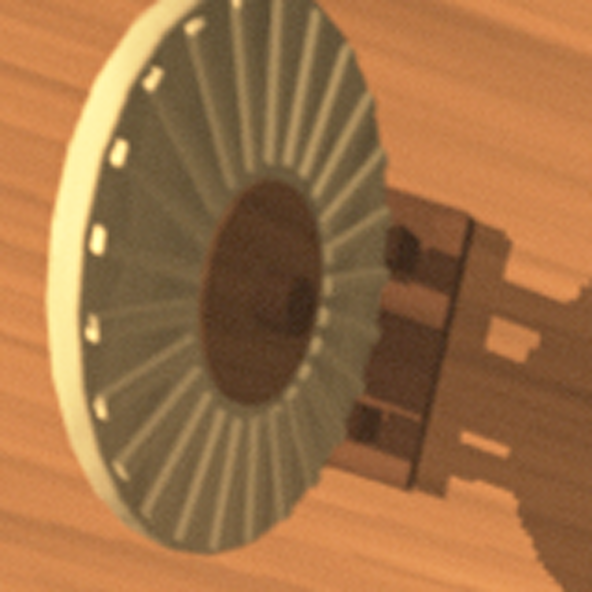

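View pics/w3b.png

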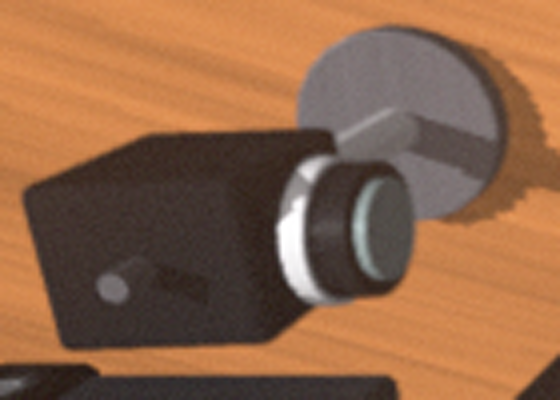

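Run:
```python
from h import *
q=pickle.load(open("w3.pkl","rb"));w=pickle.load(open("w2.pkl","rb"))
s=pickle.load(open("scene0.pkl","rb"));d=pickle.load(open("side0.pkl","rb"))
M=onz(q,181.9,79.7,120);L=onz(q,117.5,237.5,120);F=onz(q,120.5,210.5,6)
print("mark",M,"lens",L,"foot",F, "w2 lens",onz(w,71,165,120),"w2foot",onz(w,88,156,6))
F=np.array([404,187.8,0]) if 0 else F
v=(L-F)[:2];print("dir",np.degrees(np.arctan2(v[1],v[0])),np.linalg.norm(v))
# body roof edge direction from zoom: (150,137)->(335,130) z=~147?, bottom (65,348)->(268,340)
Z=lambda x,y:(q,20+x/4,180+y/4)
for a,b,z in [((150,137),(330,132),147),((68,348),(268,341),147),((28,188),(230,182),147),((150,137),(330,132),93)]:
    e=onz(*Z(*b),z)-onz(*Z(*a),z); print("edge",np.degrees(np.arctan2(e[1],e[0])),np.linalg.norm(e))
for c in [(72,52),(370,55),(60,280)]: print("rack",onz(w,320+c[0]/4,160+c[1]/4,0))
for a,b in [((72,52),(370,55)),((105,128),(365,132))]:
    z=0 if a[1]<100 else 35
    e=onz(w,320+b[0]/4,160+b[1]/4,z)-onz(w,320+a[0]/4,160+a[1]/4,z); print("rackedge",np.degrees(np.arctan2(e[1],e[0])),np.linalg.norm(e))
a=onz(w,320+167/4,160+212/4,78);b=onz(w,320+384/4,160+213/4,78);e=b-a;print("plate",a,b,np.degrees(np.arctan2(e[1],e[0])),np.linalg.norm(e))
print("htop",onz(w,320+407/4,160+345/4,178))
```

```text
mark [610.17841924 106.27133675 120.        ] lens [418.53540059 138.55569036 120.        ] foot [402.68063897 185.85944544   6.        ] w2 lens [421.7203168  141.03743798 120.        ] w2foot [403.71760654 184.32505402   6.        ]
dir -71.47043485049316 49.890066247718835
edge -70.38820871823324 47.52917621141359
edge -69.97160529471003 55.50978857969912
edge -70.28012981367974 53.88670801703146
edge -70.38820871823322 55.483193832237596
rack [ 492.98564076 -168.92866549    0.        ]
rack [ 526.57923986 -274.74449409    0.        ]
rack [ 407.4745932  -197.28710168    0.        ]
rackedge -72.38679619721927 111.0203561587028
rackedge -72.70664185304064 91.2526835486108
plate [ 462.00671099 -198.22497849   78.        ] [ 483.50040097 -264.67780104   78.        ] -72.0765702962338 69.84236775328105
htop [ 468.72940262 -231.54183347  178.        ]
```

Request:
send_rows(plan="-21 30 0 0 95; -21 30 0 0 95; -21 30 0 0 95; -21 30 0 0 95; -20 30 0 0 95; -19 29 0 0 95; 0 0 0 0 95")

```text
t: 4.6
eef_pos: [457.2, -244.6, 265.9]
tcp_rot: [3.134, -0.007, 0.306]
ft_force: [-0.3, 0.4, 0.4]
opening: 0.997
```

Run:
```python
from h import *
p=eyes.read_camera("wrist"); save(p,"w4.png"); pickle.dump(p,open("w4.pkl","wb"))
st=env.state();print(st["eef_pos"],st["tcp_rot"])
```

```text
[ 457.53985285 -243.10740423  265.94219526] [ 3.13494239 -0.00676732  0.30583135]
```

View pics/w4.png

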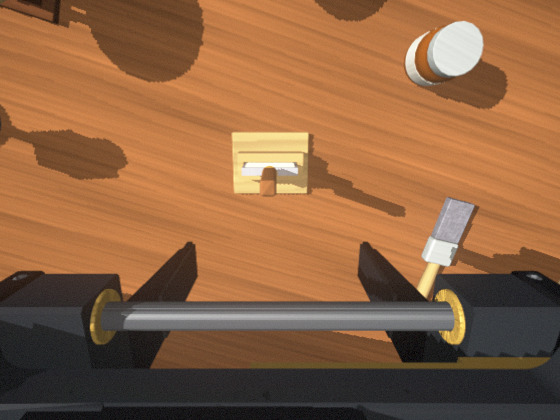

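Run:
```python
from h import *
p=pickle.load(open("w4.pkl","rb"))
a=cv2.resize(p["image"][125:205,225:325],None,fx=6,fy=6,interpolation=cv2.INTER_CUBIC)
cv2.imwrite("pics/w4z.png",a[:,:,::-1])
```

```text
(no output)
```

View pics/w4z.png

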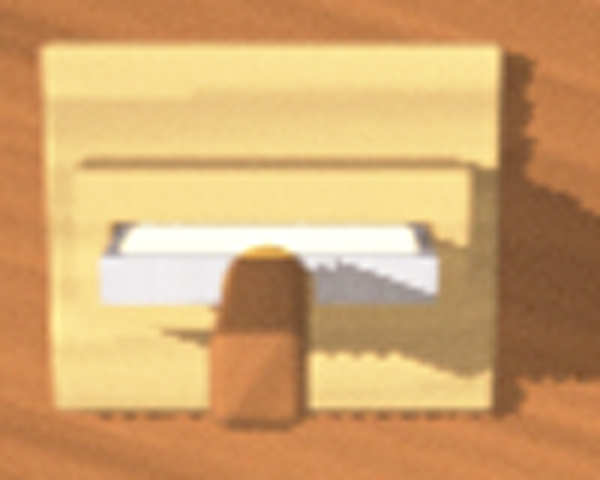

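Run:
```python
from h import *
p=pickle.load(open("w4.pkl","rb"))
h=onz(p,225+258/6,125+378/6,178);print(h)
a=onz(p,225+101/6,125+254/6,78);b=onz(p,225+437/6,125+256/6,78);e=b-a;print("plate",a,b,(a+b)/2,np.degrees(np.arctan2(e[1],e[0])),np.linalg.norm(e))
st=env.state();d=(np.array([469,-231.2])-st["eef_pos"][:2]);y=st["tcp_rot"][2]
print(d@[np.cos(y),np.sin(y)],d@[np.sin(y),-np.cos(y)])
```

```text
[ 468.49451048 -232.39351267  178.        ]
plate [ 462.41944364 -198.08483271   78.        ] [ 482.91764147 -264.69444468   78.        ] [ 472.66854256 -231.3896387    78.        ] -72.89496667305723 69.69229886463467
14.513514989233991 -7.904374166147845
```

Request:
send_rows(plan="13 -7 0 0 95; 0 0 0 0 95; 0 0 35 0 95; 0 0 30 0 95; 0 0 0 0 95")

```text
t: 5.15
eef_pos: [470.4, -228.2, 201.0]
tcp_rot: [3.133, -0.01, 0.309]
ft_force: [-0.1, -0.2, 0.1]
opening: 1.001
```

Request:
send_rows(plan="-3 3 0 0 95; 0 0 30 0 95; 0 0 30 0 95; 0 0 15 0 95; 0 0 0 0 95")

```text
t: 5.65
eef_pos: [473.5, -232.6, 131.1]
tcp_rot: [3.125, -0.016, 0.314]
ft_force: [0.3, 0.1, -0.3]
opening: 0.999
```

Run:
```python
from h import *
p=eyes.read_camera("wrist"); save(p,"w5.png")
st=env.state();print(st["eef_pos"],st["tcp_rot"],st["ft_force"])
```

```text
[ 473.88313646 -232.83825187  132.0924914 ] [ 3.12393217 -0.01650084  0.3142749 ] [0.4796999  0.04673387 0.7789215 ]
```

View pics/w5.png

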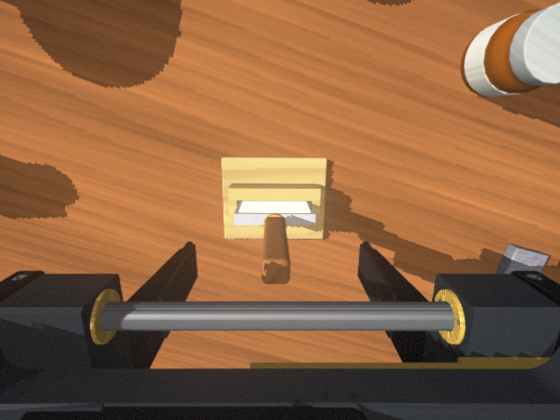

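Request:
send_rows(plan="-5 -2 5 0 95; 0 0 3 0 95; 0 0 0 0 95")

```text
t: 6.0
eef_pos: [469.7, -233.3, 127.1]
tcp_rot: [3.12, -0.02, 0.315]
ft_force: [0.4, 0.1, -0.7]
opening: 1.001
```

Run:
```python
from h import *
st=env.state();print(st["eef_pos"],st["tcp_rot"],st["ft_force"],st["qvel"],st["joints"])
```

```text
[ 469.70132271 -233.32111932  127.10233509] [ 3.11969789 -0.01974711  0.31497074] [ 0.43054733  0.08948361 -0.66048778] [-0.00070292 -0.01829689 -0.0007677   0.00147773  0.00966689 -0.00347683] [-0.58817874  0.40077562  1.88453697  0.0026467   0.82686285  0.66609937]
```

Request:
send_rows(plan="-1 0 2 0 0; 0 0 0 0 0; 0 0 0 0 0; 0 0 0 0 0")

```text
t: 6.4
eef_pos: [469.1, -234.0, 126.1]
tcp_rot: [3.118, -0.021, 0.315]
ft_force: [-0.4, -0.8, -0.2]
opening: 0.72
```

Run:
```python
from h import *
p=eyes.read_camera("wrist"); save(p,"w6.png")
st=env.state();print(st["eef_pos"],st["tcp_rot"],st["ft_force"],st["moment"],st["opening"])
```

```text
[ 469.16386038 -234.07550893  126.12580579] [ 3.11816951 -0.02096828  0.31485393] [0.4886519  0.66040201 0.30968673] [-0.03394078  0.00778691 -0.00198353] 0.6744282057471956
```

View pics/w6.png

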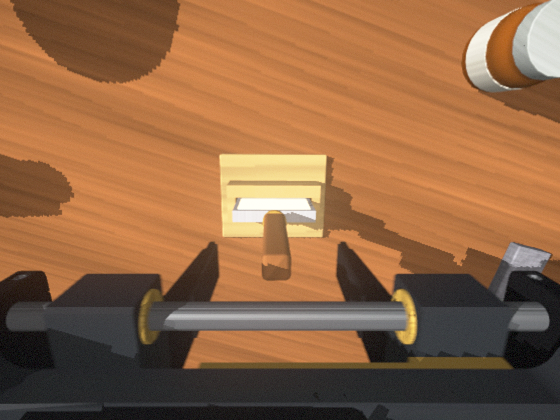

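Run:
```python
from h import *
for i in range(16):
    p=eyes.read_camera("wrist")
    st=env.state();print(st["t"],round(st["opening"],3),st["ft_force"].round(1),st["tcp_rot"].round(3),st["eef_pos"].round(1))
save(p,"w7.png")
```

```text
6.5 0.633 [ 0.4  0.6 -0.4] [ 3.118 -0.021  0.315] [ 469.2 -234.   126.1]
6.55 0.593 [ 0.  -0.5 -0.7] [ 3.118 -0.021  0.315] [ 469.1 -234.   126.1]
6.6 0.55 [-0.   0.3  0.2] [ 3.118 -0.021  0.315] [ 469.1 -234.   126. ]
6.65 0.506 [-0.  -0.4  0.2] [ 3.118 -0.021  0.315] [ 469.1 -234.   126. ]
6.7 0.469 [ 0.3  1.1 -0.4] [ 3.118 -0.021  0.315] [ 469.1 -234.   126. ]
6.75 0.426 [-0.1  0.3  0.7] [ 3.118 -0.021  0.315] [ 469.1 -234.   126. ]
6.8 0.381 [ 0.4 -0.3  0.5] [ 3.118 -0.021  0.315] [ 469.1 -234.   126. ]
6.85 0.341 [-0.6 -0.3  0.1] [ 3.118 -0.021  0.315] [ 469.1 -234.   126. ]
6.9 0.3 [-0.6 -0.2  0. ] [ 3.118 -0.021  0.315] [ 469.1 -234.   126. ]
6.95 0.256 [-0.2  0.4 -0.6] [ 3.118 -0.021  0.315] [ 469.1 -234.   126. ]
7.0 0.216 [-0.   0.5  0.7] [ 3.118 -0.021  0.315] [ 469.1 -234.   126.1]
7.05 0.172 [0.4 0.9 0.5] [ 3.118 -0.021  0.315] [ 469.1 -234.   126. ]
7.1 0.17 [-0.5 -0.4 -0.4] [ 3.118 -0.021  0.315] [ 469.1 -234.   126.1]
7.15 0.163 [ 1.  -0.5  0.9] [ 3.118 -0.021  0.315] [ 469.1 -234.1  126.1]
7.2 0.167 [0.4 0.5 0.2] [ 3.118 -0.021  0.315] [ 469.1 -234.1  126.1]
7.25 0.162 [-0.3  1.4  0.4] [ 3.118 -0.021  0.315] [ 469.1 -234.   126.1]
```

View pics/w7.png

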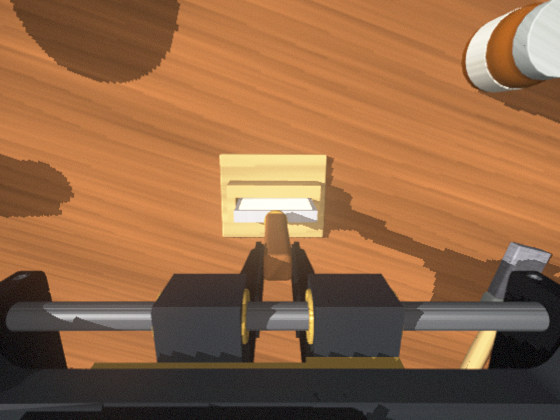

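Request:
send_rows(plan="0.4 0.4 -20 0 0; 0.6 0.6 -28 0 0; 0.6 0.6 -28 0 0")

```text
t: 7.55
eef_pos: [467.3, -232.8, 200.5]
tcp_rot: [3.125, -0.016, 0.315]
ft_force: [0.2, -0.2, -1.5]
opening: 0.166
```

Run:
```python
from h import *
for i in range(5):
    p=eyes.read_camera(["wrist","wrist","wrist","side","scene"][i]); save(p,f"L{i}.png")
    if i>2:
        st=env.state();print(st["t"],round(st["opening"],3),st["ft_force"].round(1),st["tcp_rot"].round(3),st["eef_pos"].round(1))
        f=3;x,y=[(280,130),(210,130)][i-3];cv2.imwrite(f"pics/L{i}z.png",cv2.resize(p["image"][y:y+120,x:x+120],None,fx=4,fy=4,interpolation=cv2.INTER_CUBIC)[:,:,::-1])
```

```text
7.75 0.166 [ 0.1 -0.2 -1.6] [ 3.124 -0.017  0.315] [ 467.5 -232.9  199.8]
7.8 0.169 [-0.1 -0.4 -1.9] [ 3.125 -0.016  0.315] [ 467.3 -232.7  199.1]
```

View pics/L3z.png

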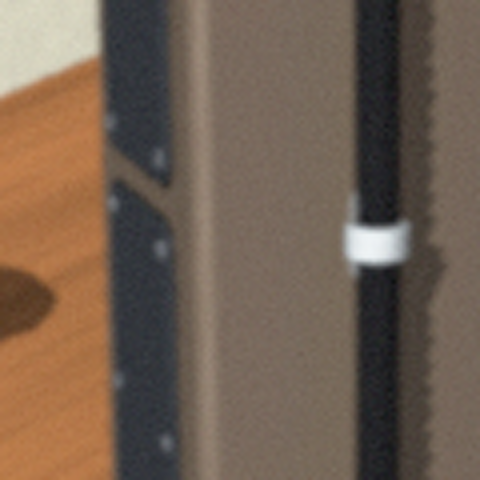

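View pics/L4z.png

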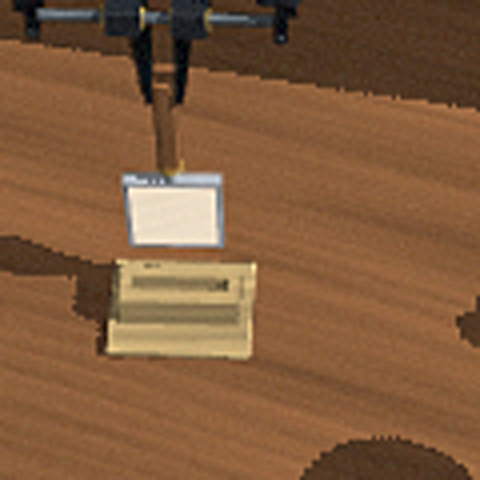

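View pics/L2.png

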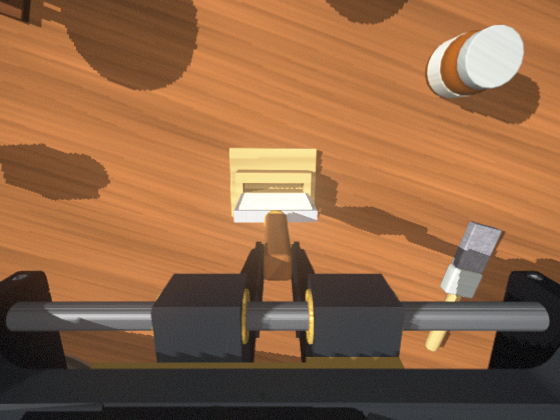

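Request:
send_rows(plan="10 -22 -1 0 0; 14 -32 -1 0 0; 14 -32 -1 0 0; 14 -32 -1 0 0; 12 -28 0 0 0; 5 -10 0 0 0; 0 0 0 -0.1 0; 0 0 0 -0.14 0")

```text
t: 8.6
eef_pos: [481.0, -56.4, 191.4]
tcp_rot: [3.135, -0.001, 0.558]
ft_force: [0.0, -0.1, -1.0]
opening: 0.168
```

Request:
send_rows(plan="0 0 0 -0.14 0; 0 0 0 -0.14 0; 0 0 0 -0.14 0; 0 0 0 -0.14 0; 0 0 0 -0.14 0; 0 0 0 -0.08 0")

```text
t: 9.2
eef_pos: [479.1, -58.8, 185.2]
tcp_rot: [-3.137, 0.005, 1.373]
ft_force: [0.4, 0.8, -1.1]
opening: 0.169
```

Run:
```python
from h import *
for i in range(3):
    p=eyes.read_camera(["wrist","side","scene"][i]); save(p,f"M{i}.png")
    pickle.dump(p,open(f"M{i}.pkl","wb"))
    st=env.state();print(st["t"],round(st["opening"],3),st["ft_force"].round(1),st["tcp_rot"].round(3),st["eef_pos"].round(1))
```

```text
9.25 0.168 [ 0.7 -0.7 -0.8] [-3.136  0.005  1.376] [479.  -58.8 185.1]
9.3 0.165 [-0.1 -0.1 -1.1] [-3.137  0.005  1.368] [479.1 -58.7 185.3]
9.35 0.166 [ 0.3  0.3 -1. ] [-3.137  0.005  1.365] [479.2 -58.6 185.4]
```

View pics/M0.png

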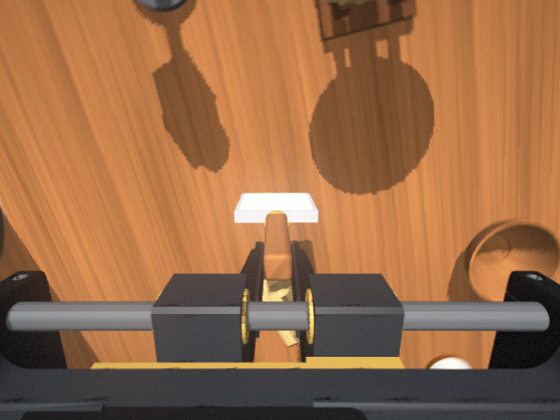

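View pics/M1.png

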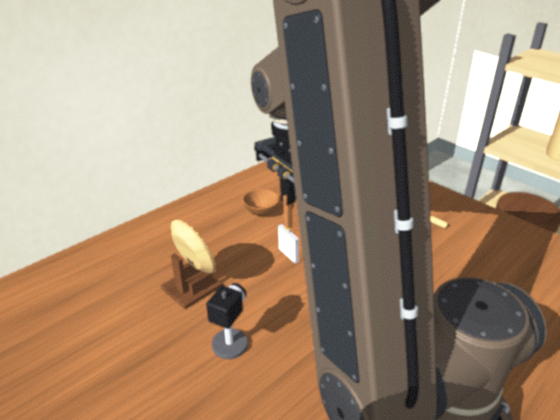

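View pics/M2.png

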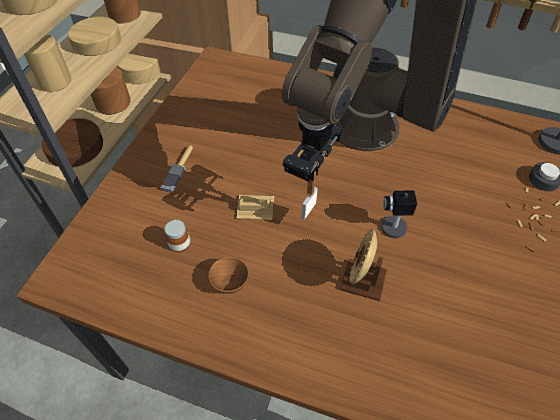

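Request:
send_rows(plan="3 3 -12 -0.03 0; 1 1 -8 -0.01 0")

```text
t: 9.55
eef_pos: [483.3, -55.8, 204.3]
tcp_rot: [-3.133, 0.005, 1.4]
ft_force: [0.3, -0.5, -0.4]
opening: 0.164
```

Run:
```python
from h import *
for i in range(6):
    p=eyes.read_camera(["wrist","wrist","wrist","wrist","side","scene"][i]); save(p,f"N{i}.png")
    pickle.dump(p,open(f"N{i}.pkl","wb"))
    st=env.state();print(st["t"],round(st["opening"],3),st["ft_force"].round(1),st["tcp_rot"].round(3),st["eef_pos"].round(1))
    if i>2:
        x,y=[(217,170),(250,200),(270,160)][i-3];cv2.imwrite(f"pics/N{i}z.png",cv2.resize(p["image"][y:y+80,x:x+120],None,fx=5,fy=5,interpolation=cv2.INTER_CUBIC)[:,:,::-1])
```

```text
9.6 0.166 [-0.6 -0.1 -1.1] [-3.135  0.005  1.4  ] [483.7 -55.8 205.2]
9.65 0.164 [-0.   0.7 -0.8] [-3.135  0.005  1.4  ] [483.5 -55.8 204.6]
9.7 0.169 [-0.3 -0.3 -0.9] [-3.134  0.005  1.4  ] [483.1 -55.8 204.1]
9.75 0.169 [-1.1  0.5 -1.3] [-3.134  0.005  1.4  ] [482.9 -55.7 203.9]
9.8 0.168 [ 0.4  0.8 -1.2] [-3.133  0.005  1.401] [482.8 -55.7 203.8]
9.85 0.164 [-0.7 -0.1 -0.8] [-3.133  0.005  1.401] [482.8 -55.7 203.7]
```

View pics/N3z.png

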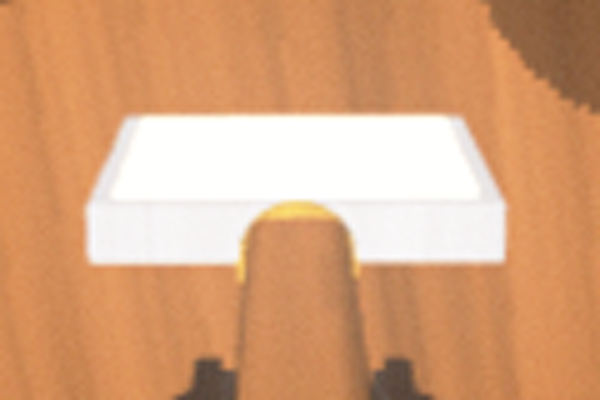

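View pics/N4z.png

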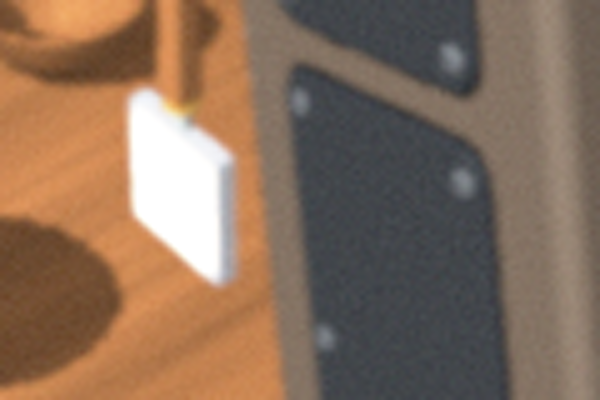

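View pics/N5z.png

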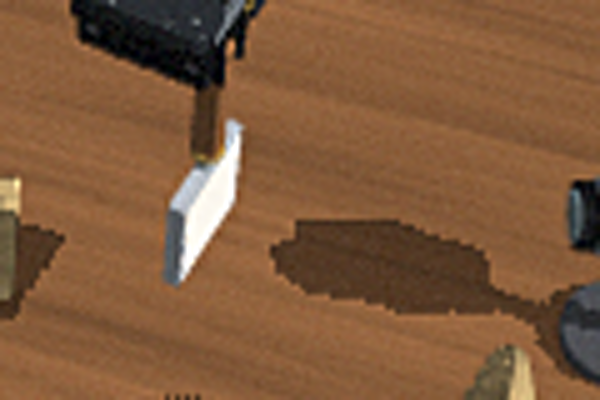

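Run:
```python
from h import *
w,d,s=[pickle.load(open(f"N{i}.pkl","rb")) for i in (3,4,5)]
W=lambda x,y:(w,217+x/5,170+y/5);D=lambda x,y:(d,250+x/5,200+y/5);S=lambda x,y:(s,270+x/5,160+y/5)
P={}
for n,l in dict(tm=[W(505,203),D(133,93),S(187,211)],tp=[W(90,203),D(222,162),S(241,125)],bm=[W(462,113),D(133,214),S(180,282)],bp=[W(128,113),D(217,283)]).items():
    X,r=tri(l);P[n]=X;print(n,X.round(1),np.round(r,1))
c=sum(P.values())/4;y=(P["tp"]+P["bp"]-P["tm"]-P["bm"]);z=P["tp"]+P["tm"]-P["bp"]-P["bm"]
print("centre",c,"len",np.linalg.norm(y)/2,np.linalg.norm(z)/2)
z/=np.linalg.norm(z);y/=np.linalg.norm(y);x=np.cross(y,z)
print("tilt",np.degrees(np.arccos(z[2])),"xyaw",np.degrees(np.arctan2(x[1],x[0])),x)
L=np.array([419,139,120]);M=np.array([610.2,106.3,120]);F=L+200*np.array([.329,-.944,0])
for g in (c,):
  print("dist focus",np.linalg.norm(g-F),"lens",(L-g)@x,(L-g)@y,"mark",(M-g)@x,(M-g)@y)
a=1.401;x=np.array([np.cos(a),np.sin(a),0]);y=np.array([-x[1],x[0],0]);g=np.array([482.8,-55.7,120.7])+5.5*x
print("by tcp",np.linalg.norm(g-F),(L-g)@y,(M-g)@y)
```

```text
tm [515.4 -56.3 155.7] [1.  0.7 0.9]
tp [447.1 -46.1 155.9] [0.8 1.2 0.8]
bm [513.6 -57.2  85.8] [1.6 0.4 0.4]
bp [445.7 -46.7  87.2] [0.2 0.1]
centre [480.45546872 -51.5780489  121.13358248] len 68.90099801976359 69.3483045441008
tilt 1.511710481259611 xyaw 81.3168947935141 [ 0.15094436  0.98837492 -0.01426839]
dist focus 4.829225521144882 lens 179.10238142567104 89.5327268070133 mark 175.6430837604105 -104.40151091842866
by tcp 1.3659129738507638 95.78322438525572 -98.1928660849332
```

Run:
```python
from h import *
for i in range(28):
    p=eyes.read_camera("scene"); st=env.state()
    if i%9==0: print(st["t"],round(st["opening"],3),st["ft_force"].round(1),st["tcp_rot"].round(3),st["eef_pos"].round(1),abs(st["qvel"]).max())
save(p,"end.png")
print(job_done())
```

```text
9.9 0.163 [ 0.2  0.5 -1.7] [-3.133  0.005  1.401] [482.8 -55.7 203.7] 0.0029745697736280547
10.35 0.167 [-0.2 -0.6 -0.8] [-3.134  0.005  1.402] [483.1 -55.6 204.1] 0.0011736406834928473
10.8 0.166 [ 0.5  0.1 -1.9] [-3.134  0.005  1.402] [483.1 -55.6 204.1] 0.0017131191631257938
11.25 0.167 [ 0.1  0.4 -1.3] [-3.134  0.005  1.402] [483.1 -55.6 204.1] 0.0008614909311392124
the job is handed in; nothing more can be done
None
```

View pics/end.png

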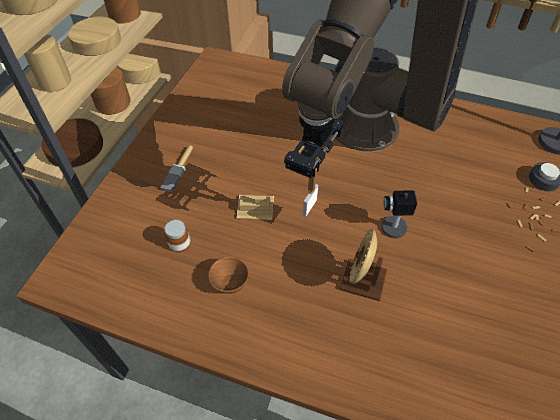

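I took the mirror out of the rack by its handle and am holding it upright in front of the lens, turned so the camera should see the button. I handed the job in at about 11.3 s. The system gave no verdict.

**Position:** The camera check put the middle of the glass about 5 mm from the focus point, tilted about 1.5°. The TCP reading put it about 1.4 mm away.

**Turn:** The two checks disagree by about 1°:

| Check | Lens to one side | Button to the other |
|---|---|---|
| Cameras | 90 mm | 104 mm |
| TCP reading | 96 mm | 98 mm |

Both are within the 30 mm allowed difference. I worked this out from the lens and button positions I measured; I have no picture from the inspection camera itself.

**Steadiness:** Over the last 1.4 s the arm shifted less than 0.5 mm and was still at the end. The force was only about the mirror's weight, and the jaws stayed closed on the handle.

**Surroundings:** In the last picture, at (310, 200), the mirror is clear of the rack, camera and platter. The bowl, jar and brush look unmoved.

**Drift:** The tool tilted slightly with each move, up to about 2° when it gripped the handle. It had mostly straightened by the final pose.

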